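# Clamp a lens barrel in a hinged V-clamp and hold the lid down

## Robot

A 6-joint arm with a two-finger parallel gripper is mounted at the origin on the work surface. World frame = base frame: x ahead of the robot, y to its left, z up, the work surface at z = 0. Lengths are in m, angles in rad, forces in N, time in s.
With the tool pointing down it reaches from about 0.35 to 0.975 m from the base axis. Payload 4.9 kg.
Tool frame: the origin (TCP) lies midway between the tips of the shut fingers; the grasp point (between the pads) lies 19 mm behind it; z points along the fingers, y is the direction in which the jaws open and shut (so a half turn about z gives the same grasp; the last joint's range is limited). The gripper opens to 85 mm and grips with 20 to 120 N. Pads are 22 mm wide; open, the fingers measure 114 mm over their backs; the gripper's body (76 mm by 85 mm) begins 54 mm behind the grasp point. The pads swing forward as they close: fully open they stand 13 mm farther back than shut.
Start: joints at [-1.374, 0.053, 1.613, -0, 1.476, -0.119], TCP at [0.194, -0.594, 0.231] pointing down, gripper open.
Joint ranges: [-3.01, 3.01], [-1.01, 2.22], [0.06, 2.58], [-1.02, 4.17], [0.09, 2.62], [-3.14, 3.14]. Speed limits (rad/s): [2.57, 2.57, 3.14, 3.14, 3.14, 3.14].

## Interface

Orientations are given as a rotation vector (axis times angle).
In Python, from station import ctrl gives the robot as it stands.
- The arm moves only by the tool jog_arm, never from a script. Its argument "steps" is a list of rows, each an object of numbers: "dx", "dy", "dz": the shift along the world's x, y, z in units of 60 mm (1.0 is 60 mm); "twist": the turn about the world's z in units of 10 degrees (1.0 is 10 degrees). A call has 1 to 5 rows; each row is the pose to reach, as a shift and turn from the pose measured when the call began; what a row does not reach only later rows make up. A row lasts 1/8 s, in which the tool goes at most 62.5 mm and 10.7 degrees, less where a joint would pass 70% of its speed; a pose out of reach is approached as far as the arm can. A call with a gripper value outside its range is refused whole. "gripper" is the closure in counts, from 0 (fully open) to 255 (shut), set as the call begins (left out, the last holds). The fingers move at their own pace and stop on an object; "newtons" is the grip in N (left out, the last holds). Time passes only in rows, so rows that repeat a pose let the fingers close. It gives the time, the measured TCP pose, the force and the opening at its end, in the units of the state.
- ctrl.get_obs(): the state, without advancing time (a new reading comes with each control period).
- ctrl.get_image(name): name is "scene" or "top" or "wrist"; returns a dict with "frame" (400x640x3 uint8, red, green, blue), "range_z" (400x640 float32, m along the optical axis (not along the pixel's ray), 0 where there is no reading), "fx", "fy", "cx", "cy" (pixels), "extrinsics" (4x4, takes a point from camera to world coordinates). Camera axes: x right, y down, z forward; pixel columns grow to the right and rows downward; lengths in m; the calibration is good to about 2 mm. A picture is of the moment at which its call begins.
- ctrl.finish_job(): hands the job in, once; it reports no verdict.
The state is a dict: "t": time; "q": joint angles; "dq": joint speeds; "effort": joint torques, N m; "tool_pos": TCP position; "tool_rot": TCP orientation; "contact_force": force on the tool from outside, world axes, zero at the start; "wrist_torque": the same for the moment, N m; "opening": finger opening in m.
Only numpy, scipy, OpenCV 4.12 (cv2) and the standard library are available. Lean on these libraries where they do the work, as an engineer would, in place of code of your own. Each camera call takes 0.05 s, during which the arm holds its last target.

## Task

Take the lens barrel out of its foam tray and lay it in the V of the clamp on the bench, centred lengthways and with its brass lens end pointing away from the hinge; set it down, do not drop it. Then lower the clamp's blue lid gently onto it and finish while holding the lid pressed firmly down with the fingers, without using undue force, so that the barrel is pushed onto both faces of the V and a colleague can do up the thumbscrews. Leave the other things on the mat alone.

Things in the scene. Friction and masses are not known exactly. Their poses are not given: they have to be found in the camera images.
- barrel: Lens barrel: a plain black cylinder, 30 mm diameter, 96 mm long, 0.1 to 0.2 kg, brass ring and glass at one end. Origin at its middle, on its axis; its x axis runs along the cylinder, the lens end lies at -x, 48 mm from the origin. It starts lying level in the tray, its axis 35 mm above the bench.
- lens_end (a point): Centre of the barrel's lens end face (brass ring, glass), 48 mm from the barrel's origin along its -x.
- tray: Fixed blue tray, 130 x 130 mm, walls 12 mm high, floor 3 mm. Origin: centre of its underside. Across it, at x = -34 and +34 mm, stand two white foam bars, 12 mm thick (x), 84 mm long (y), tops 32 mm high, with 32 mm wide notches (floor 20 mm high) in which the barrel lies along the tray's x axis. Between the bars 56 mm are free for fingers.
- clamp: Aluminium V-clamp, bolted down. Origin: centre of the V, at bench level; x runs along the V towards the hinge, y left, z up. Base plate 12 mm thick, x -66 to +78 mm, y -36 to +36 mm. Hinge lugs: x 57 to 71 mm, up to 72 mm high. Two steel posts for the thumbscrews, 12 mm diameter, 56 mm high, at x = -52, y = +-28 mm.
- v_seat (a point): Where the middle of a well seated barrel's axis lies: over the clamp's origin, 41 mm high; axes as the clamp's. The barrel then has its x axis along this x (lens end away from the hinge), its top 56 mm high, its ends at x = +-48 mm.
- v_left: The left (+y) faces of the two 90 degree V saddles; same frame as the clamp. The saddles are 18 mm long, centred at x = -33 and +33 mm, 48 mm wide, tops 37 mm high, bottom of the V 20 mm high. Between them 48 mm are free for fingers, down to the base plate.
- v_right: The right (-y) faces of the two V saddles. Same frame as the clamp.
- lid (a joint): Angle of the blue lid, rad: 0 = closed, level, its pad on a seated barrel; grows as the free end rises; 1.57 = upright, its end 190 mm above the bench; end stop 2.1 (leaning back, away from the V); starts 1.6 to 2. Stiff friction hinge: it stays where it is left, turns with under 0.25 N m, and its weight alone hardly presses on the barrel.
- lid_bar: The lid's bar; origin on the hinge line, at its middle. Closed, its axes are the clamp's and it runs along -x. 8 mm thick (z -4 to +4 mm), 28 mm wide; at its free end, 107 to 125 mm from the hinge line, a cross bar 74 mm wide with two brass thumbscrew heads (14 mm wide, 9 mm high) on the outer face, at y = +-28 mm. Rubber pad, 28 mm long, underneath at x = -64 mm.
- lid_top (a point): Point on the lid's outer face (upper when closed), on its centre line, 84 mm from the hinge line: a good place to push. 69 mm above the bench when closed.
- lid_hinge (a point): The lid's hinge line, at its middle: 64 mm from the clamp's origin along its x, 65 mm above the bench; it runs along the clamp's y. Fixed, axes as the clamp's.
- diecast_box: Bystander: grey die-cast metal box, 114 x 64 x 53 mm. Origin under its centre.
- multimeter: Bystander: yellow hand multimeter lying flat, 180 x 86 x 46 mm. Origin under its centre.
- solder_reel: Bystander: orange solder reel standing on its flange, 62 mm diameter, 40 mm high. Origin under its centre.
- screwdriver: Bystander: screwdriver with a red handle, 170 mm long, lying flat.
Things that resemble listed ones, but are neither listed nor needed, are in the scene too. There is more than one size of the barrel; the one meant has the size given above.

How it is judged:
On the way, in this order (a step that is already met when the one before it is completed fails the run):
1. the barrel lies in the V, centred, lens end away from the hinge, let go, with the lid still open (x of barrel in the frame of clamp between -0.009 and 0.009 m and y of barrel in the frame of clamp between -0.003 and 0.003 m and z of barrel in the frame of clamp between 0.0385 and 0.0435 m and angle between the x axis of barrel and the x axis of clamp, either way round below 0.05 rad and x of lens_end in the frame of clamp below -0.03 m and contact force between the fingers and barrel below 0.1 N and value of joint lid above 0.8 rad), for 0.2 s.
2. the lid is lowered onto the seated barrel (x of barrel in the frame of clamp between -0.009 and 0.009 m and y of barrel in the frame of clamp between -0.003 and 0.003 m and z of barrel in the frame of clamp between 0.0385 and 0.0435 m and angle between the x axis of barrel and the x axis of clamp, either way round below 0.05 rad and x of lens_end in the frame of clamp below -0.03 m and contact force between the fingers and barrel below 0.1 N and value of joint lid below 0.06 rad), for 0.2 s.
At the end, for the whole second after the job is handed in: Barrel untouched in the V: 9 mm lengthways, 3 mm sideways and in height, 0.05 rad, lens end away from the hinge. Lid within 0.06 rad of level. Through the last second, at rest: fingers on lid over 2 N, lid on barrel over 3 N, barrel on each side of the V over 3 N (all of step 2 and value of joint lid above -0.06 rad and contact force between barrel and v_left above 3 N and contact force between barrel and v_right above 3 N and contact force between barrel and lid_bar above 3 N and contact force between the fingers and lid_bar above 2 N and contact force between the arm and barrel below 0.1 N and linear speed of barrel below 0.02 m/s); the arm keeps its last pose, push and grip.
It fails at once if the lens barrel is dropped (moves unheld at more than 0.4 m/s) (linear speed of barrel above 0.4 m/s and contact force between the fingers and barrel below 0.1 N).
It fails at once if the lid is slammed (closes faster than 4 rad/s) (velocity of joint lid below -4 rad/s).
It fails at once if undue force: more than 70 N between lid and barrel (contact force between barrel and lid_bar above 70 N).
It fails at once if a bystander is shoved by more than 25 mm (distance of any of diecast_box, multimeter, solder_reel, screwdriver from where it was at the start of the episode above 0.025 m).
It also fails if it takes over 56 s, if anything falls off the work surface, if the arm or the gripper's body presses on something with over 40 N, if the wrist force passes 120 N, or if a joint passes its speed limit or range.

## Working session

There is one attempt and no reset: what is moved stays moved. The work goes in short steps, Python scripts to look and compute and a tool call to move; the robot and the scene stay as the last step left them, time stands still between calls to the robot, and variables do not carry over. Pictures are saved under pics/ and viewed, and the job is handed in when it is done.

Besides the shell and the picture viewer there is one more tool, called after "Call:" in YAML: its name, and indented under it one key for each argument. jog_arm: Moves the arm, as the interface text tells. Its arguments: {"type":"object","properties":{"steps":{"type":"array"},"gripper":{"type":"number"},"newtons":{"type":"number"}},"required":["steps"]}

```bash
ls; mkdir -p pics; python3 - <<'E'
from station import ctrl
import cv2,numpy as np
o=ctrl.get_obs();print(o)
for n in("scene","top","wrist"):
    d=ctrl.get_image(n);cv2.imwrite(f"pics/{n}0.png",d["frame"][:,:,::-1]);np.savez(f"{n}0.npz",**d)
    print(n,d["fx"],d["cx"],d["cy"],np.round(d["extrinsics"],3).tolist(),(d["range_z"]>0).mean())
E
```

```text
pics
{'t': 0.0, 'q': array([-1.37398798e+00,  5.33624482e-02,  1.61432475e+00,  1.62167104e-05,
        1.47599896e+00, -1.19010109e-01]), 'dq': array([ 0.00092436,  0.00099426, -0.000868  ,  0.00038721,  0.00037912,
       -0.00045223]), 'effort': array([-1.60863412e-03, -3.93684340e+01, -3.70178175e+01, -3.13030005e-04,
        6.93973299e-03,  1.48626276e-05]), 'tool_pos': array([ 0.19399515, -0.59346179,  0.23004119]), 'tool_rot': array([-3.10043953e+00, -4.93695901e-01,  1.02480673e-04]), 'contact_force': array([-0.79672409,  0.0301122 ,  0.2756884 ]), 'wrist_torque': array([-0.01377741, -0.0211907 , -0.00163714]), 'opening': 0.08544532443547953}
scene 494.1142756814587 320.4863492157118 192.42635807929886 [[0.869, 0.352, -0.349, 1.116], [0.495, -0.61, 0.618, -0.935], [0.005, -0.71, -0.704, 1.105], [0.0, 0.0, 0.0, 1.0]] 0.996078125
top 431.3248599597579 320.3191918115515 203.5769635763165 [[0.009, -0.997, 0.082, 0.527], [-1.0, -0.009, 0.01, -0.03], [-0.009, -0.082, -0.997, 1.084], [0.0, 0.0, 0.0, 1.0]] 0.9961015625
wrist 329.89717168026095 322.45730509793367 198.50282495577594 [[0.31, -0.899, -0.311, 0.274], [-0.951, -0.294, -0.099, -0.567], [-0.002, 0.326, -0.945, 0.373], [0.0, 0.0, 0.0, 1.0]] 0.99601171875
```

View pics/scene0.png

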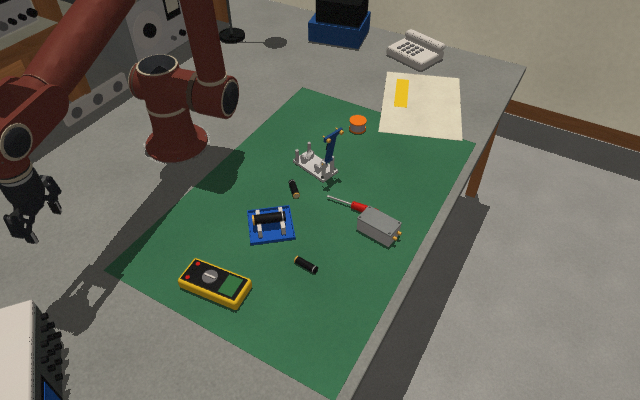

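View pics/top0.png

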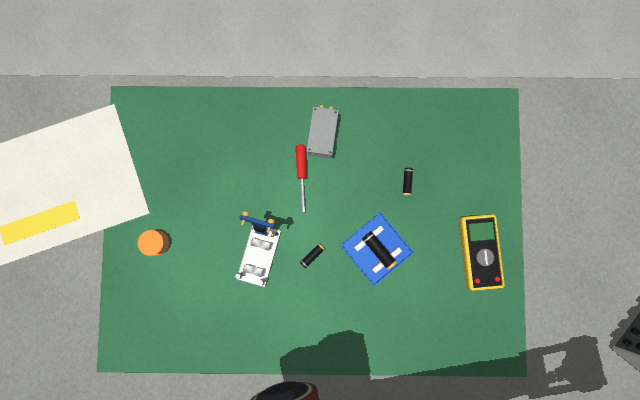

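View pics/wrist0.png

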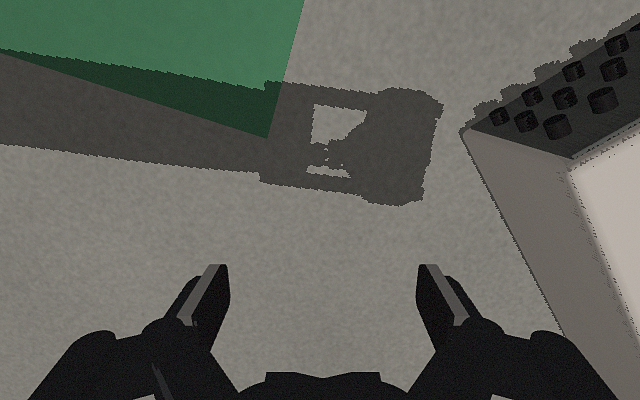

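Three black cylinders show in the top view: in the tray at (380,250), on the mat at (408,181) and (313,256). The one in the tray is longer and fits the description. I'll confirm it in a crop.

```bash
cat > h.py <<'E'
import numpy as np,cv2
def load(f): return np.load(f)
def ray(d,u,v):
    T=d["extrinsics"];r=np.array([(u-d["cx"])/d["fx"],(v-d["cy"])/d["fy"],1.]);return T[:3,3],T[:3,:3]@r
def onz(d,u,v,z):
    p,r=ray(d,u,v);return p+r*(z-p[2])/r[2]
def cloud(d):
    v,u=np.mgrid[0:400,0:640];z=d["range_z"]
    P=np.stack([(u-d["cx"])/d["fx"]*z,(v-d["cy"])/d["fy"]*z,z],-1)
    T=d["extrinsics"];return P@T[:3,:3].T+T[:3,3]
def proj(d,p):
    T=d["extrinsics"];c=T[:3,:3].T@(np.asarray(p)-T[:3,3]);return d["fx"]*c[0]/c[2]+d["cx"],d["fy"]*c[1]/c[2]+d["cy"]
E
python3 - <<'E'
from h import *
d=load("top0.npz");f=d["frame"][:,:,::-1]
cv2.imwrite("pics/crop1.png",cv2.resize(f[160:300,225:425],None,fx=4,fy=4,interpolation=cv2.INTER_CUBIC))
P=cloud(d)
print("tableZ",np.median(P[300:340,150:250,2]))
hsv=cv2.cvtColor(np.ascontiguousarray(f),cv2.COLOR_BGR2HSV)
m=((hsv[...,2]<60)).astype(np.uint8)
n,l,s,c=cv2.connectedComponentsWithStats(m)
for i in range(1,n):
    if 40<s[i,4]<2000:
        cnt=cv2.findContours((l==i).astype(np.uint8),0,1)[0][0]
        print(s[i],c[i].round(1),cv2.minAreaRect(cnt),np.percentile(P[l==i][:,2],[10,50,90]).round(3))
E
```

```text
tableZ 0.001757478427172332
[403 171   9  22 171] [407.1 181.6] ((407.19915771484375, 181.51329040527344), (7.782723426818848, 21.485637664794922), 3.814074993133545) [0.015 0.02  0.023]
[ 466  218   35   70 1057] [483.4 259.1] ((483.2401123046875, 252.41458129882812), (67.66643524169922, 27.662620544433594), 83.41805267333984) [0.035 0.038 0.041]
[254 226  11   7  45] [258.8 229. ] ((258.8490295410156, 229.0283203125), (10.988844871520996, 3.9834558963775635), 15.945395469665527) [0.121 0.142 0.145]
[366 235  29  33 356] [380.2 251.4] ((379.7950744628906, 250.75411987304688), (32.905479431152344, 11.523319244384766), 50.194427490234375) [0.043 0.048 0.052]
[302 246  21  20 153] [312.  255.1] ((312.2500305175781, 255.25003051757812), (7.77817440032959, 21.21320343017578), 45.0) [0.016 0.02  0.023]
[615 312  25  42 536] [631.1 336.8] ((626.9999389648438, 332.4999694824219), (40.99999237060547, 23.999996185302734), 90.0) [0.029 0.058 0.084]
[256 381  53  19 707] [283.6 391. ] ((282.0, 390.0), (18.0, 52.0), 90.0) [0.227 0.258 0.279]
[301 383  18  17  81] [311.9 392.6] ((309.5, 391.0), (16.0, 17.0), 90.0) [0.224 0.26  0.279]
```

View pics/crop1.png

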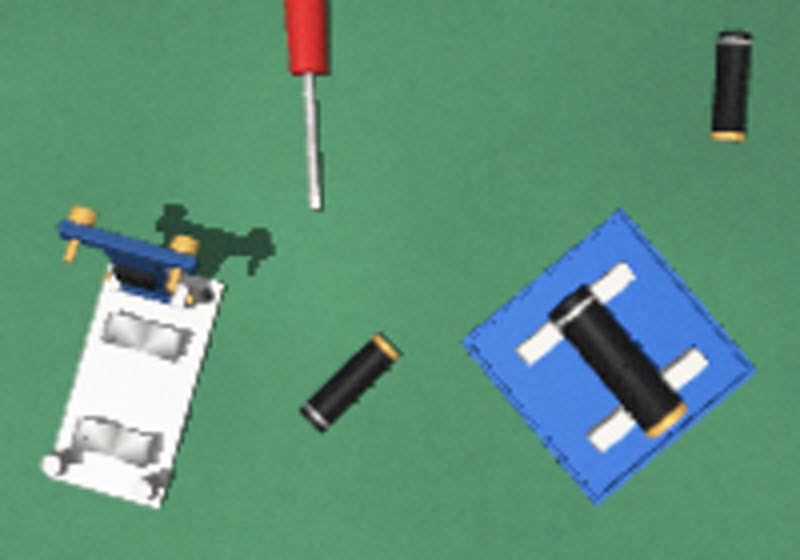

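The crop confirms it: the tray cylinder is about 33 px long against about 21 px for the others. Its brass end is at lower right in the crop (670,420) and its plain end at (572,300). Next I measure the tray, barrel and clamp.

```bash
python3 - <<'E'
from h import *
for name,roiT,roiC in(("top",(335,205,420,295),(225,205,290,295)),("scene",(240,195,305,250),(285,120,350,190))):
    d=load(name+"0.npz");f=np.ascontiguousarray(d["frame"][:,:,::-1]);hsv=cv2.cvtColor(f,cv2.COLOR_BGR2HSV);P=cloud(d)
    def roi(r):
        m=np.zeros((400,640),bool);m[r[1]:r[3],r[0]:r[2]]=1;return m
    T=roi(roiT);C=roi(roiC)
    tray=T&(hsv[...,0]>100)&(hsv[...,0]<125)&(hsv[...,1]>120)
    q=P[tray];r=cv2.minAreaRect((q[:,:2]*1000).astype(np.float32));print(name,"tray",r,"z",np.percentile(q[:,2],[5,50,95]).round(3))
    dark=T&(hsv[...,2]<70)&(P[...,2]>0.03)
    q=P[dark];r=cv2.minAreaRect((q[:,:2]*1000).astype(np.float32));print("dark",r,len(q))
    br=T&(hsv[...,0]>10)&(hsv[...,0]<30)&(hsv[...,1]>100)
    print("brass",br.sum(),P[br].mean(0).round(4),np.argwhere(br).mean(0))
    bar=T&(P[...,2]>0.036)&~((hsv[...,1]<40)&(hsv[...,2]>150)); q=P[bar]; print("bar",cv2.minAreaRect((q[:,:2]*1000).astype(np.float32)),len(q),q[:,2].max())
    base=C&(hsv[...,1]<60)&(hsv[...,2]>120)&(abs(P[...,2]-0.013)<0.006)
    q=P[base];print("base",cv2.minAreaRect((q[:,:2]*1000).astype(np.float32)),len(q))
    lid=C&(hsv[...,0]>100)&(hsv[...,0]<125)&(hsv[...,1]>100)&(P[...,2]>0.06)
    q=P[lid];print("lid",len(q),q.mean(0).round(4)); 
    for z in np.arange(0.06,0.2,0.02):
        s=q[(q[:,2]>z)&(q[:,2]<z+0.02)]
        if len(s):print(round(z,3),len(s),s.mean(0).round(4))
E
```

```text
top tray ((511.72991943359375, -141.0026397705078), (164.92050170898438, 151.1373748779297), 39.67417907714844) z [0.001 0.004 0.014]
dark ((520.6150512695312, -121.5258560180664), (172.43557739257812, 61.585113525390625), 66.37568664550781) 407
brass 29 [ 0.4677 -0.19    0.048 ] [264.79310345 391.13793103]
bar ((519.6385498046875, -124.66514587402344), (177.6691436767578, 65.9310302734375), 65.21283721923828) 520 1.0843380331099979
base ((487.8652648925781, 131.69967651367188), (72.05935668945312, 143.01219177246094), 74.98098754882812) 1089
lid 220 [0.5582 0.1108 0.1718]
0.06 21 [0.5402 0.1181 0.0719]
0.08 5 [0.5421 0.1118 0.0868]
0.1 2 [0.5442 0.1053 0.1059]
0.12 6 [0.5474 0.1027 0.1276]
0.14 17 [0.5536 0.1108 0.1506]
0.16 25 [0.5568 0.1106 0.171 ]
0.18 143 [0.563  0.1111 0.1885]
scene tray ((797.9854736328125, -508.4415588378906), (130.65049743652344, 1063.15771484375), 39.7644157409668) z [-0.001  0.003  0.013]
dark ((511.12481689453125, -163.5308380126953), (88.73951721191406, 29.11833953857422), 38.69269561767578) 281
brass 29 [ 0.4866 -0.1493  0.0338] [212.96551724 264.75862069]
bar ((787.416259765625, -556.9295654296875), (96.31712341308594, 997.7100219726562), 35.432518005371094) 283 1.1054106504692287
base ((491.7037048339844, 131.636474609375), (75.1922378540039, 147.27047729492188), 75.42005157470703) 260
lid 225 [0.5613 0.1093 0.1369]
0.06 28 [0.5519 0.113  0.0706]
0.08 27 [0.5543 0.1108 0.0908]
0.1 26 [0.5571 0.1105 0.1099]
0.12 34 [0.5597 0.109  0.1303]
0.14 26 [0.5633 0.1093 0.1487]
0.16 28 [0.5678 0.1076 0.1718]
0.18 56 [0.5681 0.1074 0.186 ]
```

```bash
python3 - <<'E'
from h import *
for name,roiT in(("top",(335,205,420,295)),("scene",(240,195,305,250))):
    d=load(name+"0.npz");f=np.ascontiguousarray(d["frame"][:,:,::-1]);hsv=cv2.cvtColor(f,cv2.COLOR_BGR2HSV);P=cloud(d)
    T=np.zeros((400,640),bool);T[roiT[1]:roiT[3],roiT[0]:roiT[2]]=1;T&=(d["range_z"]>0)&(P[...,2]<.1)
    R=lambda m:cv2.minAreaRect((P[m][:,:2]*1000).astype(np.float32))
    blue=T&(hsv[...,0]>100)&(hsv[...,0]<125)&(hsv[...,1]>120)
    print(name,"tray",R(blue)); print("walltop",R(blue&(P[...,2]>.008)))
    bar=T&(P[...,2]>0.036)
    q=P[bar];print("bar",R(bar),q[:,2].max())
    br=T&(hsv[...,0]>10)&(hsv[...,0]<30)&(hsv[...,1]>100);print("brass",P[br].mean(0).round(4))
    if name=="top":
        m=(T&(hsv[...,2]<75)&(P[...,2]>.03)|br).astype(np.uint8)
        c=max(cv2.findContours(m,0,1)[0],key=cv2.contourArea);b=cv2.boxPoints(cv2.minAreaRect(c))
        w=np.array([onz(d,*p,0.035)[:2]*1000 for p in b],np.float32);print("sil",cv2.minAreaRect(w))
E
```

```text
top tray ((505.02874755859375, -160.03021240234375), (130.33224487304688, 130.4808349609375), 39.72801971435547)
walltop ((505.2327880859375, -160.4644317626953), (129.81735229492188, 129.9010772705078), 39.969940185546875)
bar ((508.940185546875, -165.34535217285156), (98.51856231689453, 69.08677673339844), 56.83926773071289) 0.05531096465264507
brass [ 0.4677 -0.19    0.048 ]
sil ((497.76226806640625, -166.94442749023438), (85.90364074707031, 28.715927124023438), 39.555545806884766)
scene tray ((505.7430419921875, -157.2380828857422), (130.65049743652344, 149.37559509277344), 39.7644157409668)
walltop ((509.976318359375, -161.4847412109375), (129.90252685546875, 136.99009704589844), 39.96772384643555)
bar ((509.829345703125, -166.09812927246094), (96.0186996459961, 51.944114685058594), 56.45741653442383) 0.0538269998856844
brass [ 0.4866 -0.1493  0.0338]
```

Tray centre is about (0.505, -0.160) at yaw 39.8°. Clamp origin is about (0.482, 0.133) with its x axis at -15°, and the lid is at about 1.72 rad. I'll move over the tray with the tool's x axis towards the lens end, so the wrist camera stays away from the lid later.

Call:
jog_arm:
  steps:
    - {"dx":0.26,"dy":0.36,"twist":1}
    - {"dx":0.52,"dy":0.72,"twist":2}
    - {"dx":0.78,"dy":1.08,"twist":3}
    - {"dx":1.04,"dy":1.44,"twist":4}
    - {"dx":1.3,"dy":1.8,"twist":5}
  gripper: 0
  newtons: 40

```text
validation failed for argument at $.st...
```

Call:
jog_arm:
  steps:
    - {"dx":0.26,"dy":0.36,"twist":1}
    - {"dx":0.52,"dy":0.72,"twist":2}
    - {"dx":0.78,"dy":1.08,"twist":3}
    - {"dx":1.04,"dy":1.44,"twist":4}
    - {"dx":1.3,"dy":1.8,"twist":5}

```text
validation failed for argument at $.st...
```

Call:
jog_arm:
  steps:
    - {"dx":0.26,"dy":0.36,"twist":1}
    - {"dx":0.52,"dy":0.72,"twist":2}
    - {"dx":0.78,"dy":1.08,"twist":3}
    - {"dx":1.04,"dy":1.44,"twist":4}
    - {"dx":1.3,"dy":1.8,"twist":5}

```text
validation failed for argument at $.st...
```

Call:
jog_arm:
  steps:
    - {"dx":0.25,"dy":0.35,"dz":0.0,"twist":1.0}
  gripper: 0
  newtons: 40

```text
t: 0.28
tool_pos: [0.2084, -0.5729, 0.2297]
tool_rot: [-3.044, -0.766, 0.001]
contact_force: [-0.3, 0.5, -0.1]
opening: 0.0853
```

Call:
jog_arm:
  steps:
    - {"dx":0.26,"dy":0.36,"dz":0,"twist":1}
    - {"dx":0.52,"dy":0.72,"dz":0,"twist":2}
    - {"dx":0.78,"dy":1.08,"dz":0,"twist":3}
    - {"dx":1.04,"dy":1.44,"dz":0,"twist":4}
    - {"dx":1.3,"dy":1.8,"dz":0,"twist":5}

```text
t: 0.9
tool_pos: [0.2867, -0.4639, 0.2293]
tool_rot: [-2.429, -1.988, 0.002]
contact_force: [0.8, -0.4, 0.7]
opening: 0.0854
```

Call:
jog_arm:
  steps:
    - {"dx":0.26,"dy":0.36,"dz":0,"twist":1}
    - {"dx":0.52,"dy":0.72,"dz":0,"twist":2}
    - {"dx":0.78,"dy":1.08,"dz":0,"twist":3}
    - {"dx":1.04,"dy":1.44,"dz":0,"twist":4}
    - {"dx":1.3,"dy":1.8,"dz":0,"twist":5}

```text
t: 1.52
tool_pos: [0.365, -0.355, 0.2289]
tool_rot: [-1.354, -2.832, 0.003]
contact_force: [0.5, 0.0, -0.1]
opening: 0.0855
```

Call:
jog_arm:
  steps:
    - {"dx":0.26,"dy":0.36,"dz":0,"twist":1}
    - {"dx":0.52,"dy":0.72,"dz":0,"twist":2}
    - {"dx":0.78,"dy":1.08,"dz":0,"twist":3}
    - {"dx":1.04,"dy":1.44,"dz":0,"twist":4}
    - {"dx":1.3,"dy":1.8,"dz":0,"twist":5}

```text
t: 2.15
tool_pos: [0.4433, -0.2461, 0.2286]
tool_rot: [-0.021, -3.14, 0.004]
contact_force: [-0.3, 0.7, 0.3]
opening: 0.0857
```

Call:
jog_arm:
  steps:
    - {"dx":0.26,"dy":0.36,"dz":0,"twist":1}
    - {"dx":0.52,"dy":0.72,"dz":0,"twist":2}
    - {"dx":0.78,"dy":1.08,"dz":0,"twist":3}
    - {"dx":1.02,"dy":1.43,"dz":0,"twist":4.06}
    - {"dx":1.02,"dy":1.43,"dz":0,"twist":4.06}

```text
t: 2.78
tool_pos: [0.5048, -0.1592, 0.2282]
tool_rot: [1.072, -2.952, 0.004]
contact_force: [-0.6, -0.0, -0.1]
opening: 0.0853
```

```bash
python3 - <<'E'
from station import ctrl
from h import *
o=ctrl.get_obs();print(o["tool_pos"],o["tool_rot"],o["q"])
d=ctrl.get_image("wrist");np.savez("w1.npz",**d);cv2.imwrite("pics/w1.png",d["frame"][:,:,::-1])
E
```

```text
[ 0.50475795 -0.15921432  0.22817028] [ 1.07176463 -2.95169052  0.00354757] [-4.44849274e-01 -1.76517957e-01  1.83727305e+00 -2.55255038e-03
  1.48017001e+00 -2.71201331e+00]
```

View pics/w1.png

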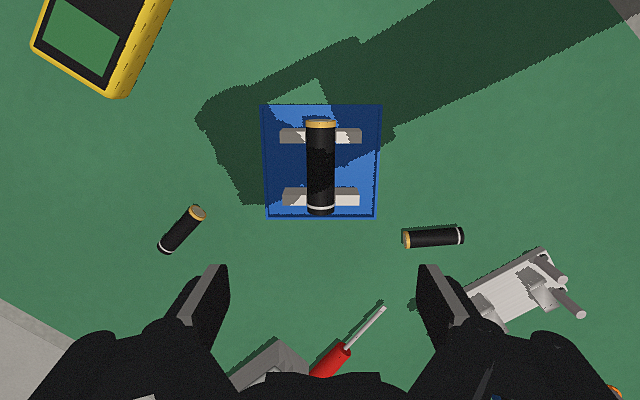

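The brass end is at (321,124) and the plain end at (321,212), so the orientation is as planned. Now I measure the axis and ends.

```bash
python3 - <<'E'
from h import *
d=load("w1.npz");f=np.ascontiguousarray(d["frame"][:,:,::-1]);hsv=cv2.cvtColor(f,cv2.COLOR_BGR2HSV);P=cloud(d)
T=np.zeros((400,640),bool);T[90:230,255:390]=1
bar=T&(P[...,2]>0.037)&(P[...,2]<0.08)
print(cv2.minAreaRect((P[bar][:,:2]*1000).astype(np.float32)),P[bar][:,2].max())
br=T&(hsv[...,0]>10)&(hsv[...,0]<30)&(hsv[...,1]>100)&(P[...,2]>.02)
blue=T&(hsv[...,0]>100)&(hsv[...,0]<125)&(hsv[...,1]>120)&(P[...,2]>0.008);print("tray",cv2.minAreaRect((P[blue][:,:2]*1000).astype(np.float32)))
a=np.radians(39.8);e=np.array([np.cos(a),np.sin(a)]);n=np.array([-e[1],e[0]])
q=P[bar][:,:2];s=q@e*1000;t=q@n*1000
print("axial",np.percentile(s,[0,1,50,99,100]),"lat",np.percentile(t,[1,50,99]),"brass s",np.percentile(P[br][:,:2]@e*1000,[1,50,99]))
print("tray c",np.array([.5052,-.1602])@e,np.array([.5052,-.1602])@n)
sm,tm=(np.percentile(s,.5)+np.percentile(s,99.5))/2,np.median(t[(s>np.percentile(s,10))]);print("centre",sm*e+tm*n)
# ridge
k=np.round(s/6);
for v in np.unique(k)[1::3]:
    w=(k==v);i=P[bar][w][:,2]>P[bar][w][:,2].max()-.004;print(v*6,t[w][i].mean().round(1),np.ptp(t[w]).round(1))
E
```

```text
((503.5733947753906, -162.92198181152344), (97.02283477783203, 29.198688507080078), 39.84321975708008) 0.05272860876089458
tray ((499.0113830566406, -166.99728393554688), (149.83456420898438, 130.49526977539062), 39.973663330078125)
axial [234.0857173  234.51388579 278.80447204 329.69211257 331.10765444] lat [-461.81529553 -447.7199386  -433.20082811] brass s [234.75614604 238.27100086 329.96670638]
tray c 0.28559126226195813 -0.44646244065948193
centre [ 503.42608274 -163.32622341]
240.0 -447.5 28.7
258.0 -447.2 28.2
276.0 -448.2 27.6
294.0 -447.3 28.2
312.0 -447.4 28.8
330.0 -447.3 28.0
```

Call:
jog_arm:
  steps:
    - {"dx":-0.025,"dy":-0.06,"dz":-0.7,"twist":0}
    - {"dx":-0.025,"dy":-0.06,"dz":-1.5,"twist":0}
    - {"dx":-0.025,"dy":-0.06,"dz":-2.2,"twist":0}
    - {"dx":-0.025,"dy":-0.06,"dz":-2.7,"twist":0}
    - {"dx":-0.025,"dy":-0.06,"dz":-3.0,"twist":0}

```text
t: 3.45
tool_pos: [0.5014, -0.1639, 0.0463]
tool_rot: [1.064, -2.952, 0.001]
contact_force: [0.0, -0.1, 0.1]
opening: 0.0858
```

```bash
python3 - <<'E'
from station import ctrl
from h import *
o=ctrl.get_obs();print(o["tool_pos"],o["contact_force"])
d=ctrl.get_image("wrist");np.savez("w2.npz",**d);cv2.imwrite("pics/w2.png",d["frame"][:,:,::-1])
E
```

```text
[ 0.50141954 -0.1639227   0.04625155] [ 0.02404431 -0.12719303  0.10298383]
```

View pics/w2.png

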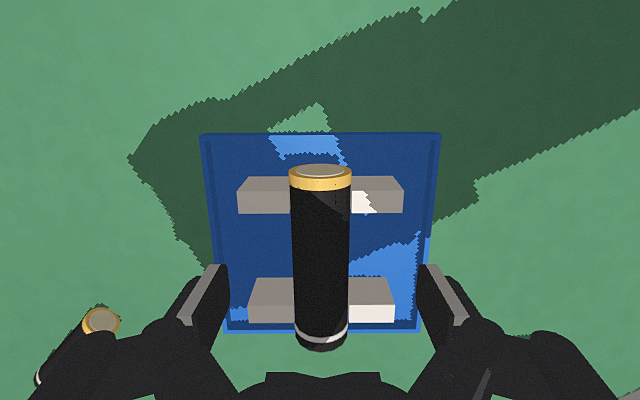

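The barrel is centred between the fingers, both at around column 320. I lower the rest of the way and close.

Call:
jog_arm:
  steps:
    - {"dx":0.03,"dy":0.02,"dz":-0.25,"twist":0}
    - {"dx":0.03,"dy":0.02,"dz":-0.5,"twist":0}
    - {"dx":0.03,"dy":0.02,"dz":-0.52,"twist":0}
    - {"dx":0.03,"dy":0.02,"dz":-0.52,"twist":0}

```text
t: 4.0
tool_pos: [0.5026, -0.1623, 0.0137]
tool_rot: [1.064, -2.951, -0.001]
contact_force: [0.2, -0.6, 0.2]
opening: 0.085
```

Call:
jog_arm:
  steps:
    - {"dx":0,"dy":0,"dz":0,"twist":0}
    - {"dx":0,"dy":0,"dz":0,"twist":0}
    - {"dx":0,"dy":0,"dz":0,"twist":0}
    - {"dx":0,"dy":0,"dz":0,"twist":0}
    - {"dx":0,"dy":0,"dz":0,"twist":0}
  gripper: 255
  newtons: 40

```text
t: 4.62
tool_pos: [0.503, -0.1625, 0.0142]
tool_rot: [1.064, -2.951, 0.0]
contact_force: [0.1, -0.4, 3.6]
opening: 0.0288
```

Call:
jog_arm:
  steps:
    - {"dx":0,"dy":0,"dz":0,"twist":0}
    - {"dx":0,"dy":0,"dz":0,"twist":0}
    - {"dx":0,"dy":0,"dz":0,"twist":0}

```text
t: 5.0
tool_pos: [0.503, -0.1625, 0.0142]
tool_rot: [1.064, -2.951, 0.0]
contact_force: [-0.9, 0.0, 2.3]
opening: 0.029
```

Call:
jog_arm:
  steps:
    - {"dx":0,"dy":0,"dz":0.3,"twist":0}
    - {"dx":0,"dy":0,"dz":0.8,"twist":0}
    - {"dx":0,"dy":0,"dz":1.4,"twist":0}
    - {"dx":0,"dy":0,"dz":2.0,"twist":0}
    - {"dx":0,"dy":0,"dz":2.0,"twist":0}

```text
t: 5.62
tool_pos: [0.5052, -0.1634, 0.1386]
tool_rot: [-1.066, 2.954, -0.009]
contact_force: [0.1, 0.8, -1.7]
opening: 0.0288
```

```bash
python3 - <<'E'
from station import ctrl
from h import *
o=ctrl.get_obs();print(o["tool_pos"],o["contact_force"])
d=ctrl.get_image("wrist");np.savez("w3.npz",**d);cv2.imwrite("pics/w3.png",d["frame"][:,:,::-1])
E
```

```text
[ 0.50518824 -0.16340602  0.13864427] [ 0.10502972  0.82707147 -1.72186833]
```

View pics/w3.png

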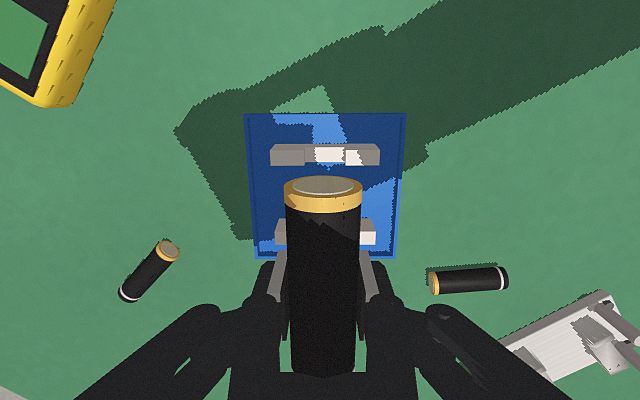

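The barrel is held and lifted. I check its position in the hand.

```bash
python3 - <<'E'
from h import *
from scipy.spatial.transform import Rotation as R
d=load("w3.npz");P=cloud(d);hsv=cv2.cvtColor(np.ascontiguousarray(d["frame"]),cv2.COLOR_RGB2HSV)
T=np.zeros((400,640),bool);T[170:350,275:370]=1
tcp=np.array([.50519,-.16341,.13864]);a=np.radians(219.8)
q=P[T&(P[...,2]>.14)&(P[...,2]<.25)]-tcp
e=np.array([np.cos(a),np.sin(a)]);n=np.array([-e[1],e[0]])
s=q[:,:2]@e*1000;t=q[:,:2]@n*1000;z=q[:,2]*1000
print(np.percentile(s,[1,50,99,100]))
for v in range(-30,52,8):
    w=(s>v)&(s<v+8)
    if w.sum()>20:
        r=w&(z>np.percentile(z[w],90)); print(v,w.sum(),np.percentile(z[w],95).round(1),t[r].mean().round(1),t[w].min().round(1),t[w].max().round(1))
E
```

```text
[-20.11744991  15.84554399  48.53145111  48.96597428]
-30 75 31.0 -6.0 -15.2 14.0
-22 712 36.3 -0.2 -14.9 13.8
-14 1248 38.4 -0.6 -17.1 15.8
-6 1520 42.5 0.1 -16.9 15.5
2 1696 41.9 0.4 -18.3 17.3
10 2489 58.3 2.9 -21.5 20.6
18 1343 36.5 -0.6 -15.4 13.7
26 1431 36.4 -0.4 -15.4 13.8
34 1527 36.4 -1.0 -15.3 13.9
42 2556 36.5 -1.0 -15.9 14.4
```

Call:
jog_arm:
  steps:
    - {"dx":-0.1,"dy":0.3,"dz":0.7,"twist":-0.6}
    - {"dx":-0.2,"dy":0.9,"dz":1.4,"twist":-1.6}
    - {"dx":-0.3,"dy":1.7,"dz":1.87,"twist":-2.6}
    - {"dx":-0.38,"dy":2.5,"dz":1.87,"twist":-3.6}
    - {"dx":-0.38,"dy":3.3,"dz":1.87,"twist":-4.6}

```text
t: 6.3
tool_pos: [0.4797, 0.0367, 0.2466]
tool_rot: [-0.183, -3.131, 0.002]
contact_force: [1.5, 1.5, -1.4]
opening: 0.029
```

```bash
python3 - <<'E'
from station import ctrl
import numpy as np
o=ctrl.get_obs();r=o["tool_rot"];print(o["tool_pos"],r,(2*np.degrees(np.arctan2(r[1],r[0])))%360,o["q"])
E
```

```text
[0.47974339 0.03670975 0.24664956] [-1.83054997e-01 -3.13090801e+00  1.82471414e-03] 173.30778666759457 [-7.77177782e-02 -3.07341048e-01  1.91526680e+00 -1.26713740e-03
  1.53898079e+00 -1.53166928e+00]
```

Call:
jog_arm:
  steps:
    - {"dx":0.02,"dy":0.6,"dz":0.05,"twist":-0.5}
    - {"dx":0.04,"dy":1.2,"dz":0.05,"twist":-0.83}
    - {"dx":0.04,"dy":1.6,"dz":0.05,"twist":-0.83}
    - {"dx":0.04,"dy":1.6,"dz":0.05,"twist":-0.83}
    - {"dx":0.04,"dy":1.6,"dz":0.05,"twist":-0.83}

```text
t: 6.92
tool_pos: [0.4815, 0.1322, 0.2482]
tool_rot: [-0.409, -3.107, 0.003]
contact_force: [0.3, -0.3, -1.7]
opening: 0.0289
```

```bash
python3 - <<'E'
from station import ctrl
from h import *
o=ctrl.get_obs();r=o["tool_rot"];print(o["tool_pos"],r,(2*np.degrees(np.arctan2(r[1],r[0])))%360)
d=ctrl.get_image("wrist");np.savez("w4.npz",**d);cv2.imwrite("pics/w4.png",d["frame"][:,:,::-1])
d=ctrl.get_image("scene");np.savez("s4.npz",**d);cv2.imwrite("pics/s4.png",cv2.resize(d["frame"][80:240,230:430,::-1],None,fx=3,fy=3))
E
```

```text
[0.48154445 0.1321765  0.24824396] [-4.09047448e-01 -3.10704277e+00  2.86955200e-03] 165.00009038027298
```

View pics/w4.png

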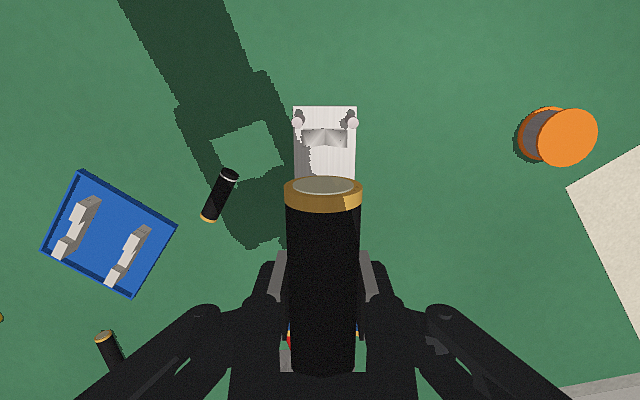

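View pics/s4.png

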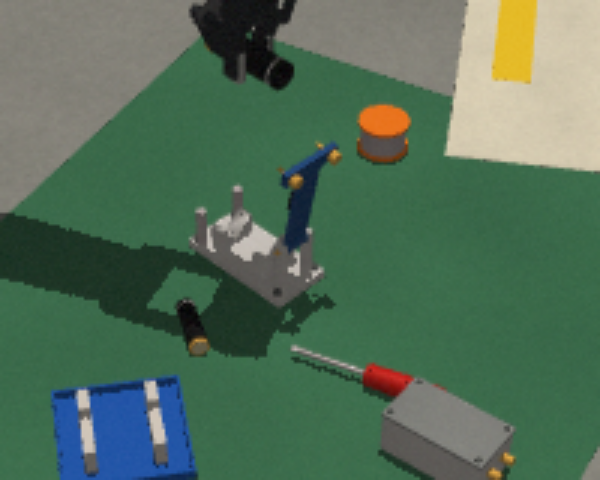

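The plate, its posts at (297,122) and (352,122) and the far saddle are in view below the barrel, and the alignment looks good. I check the clamp estimate numerically.

```bash
python3 - <<'E'
from h import *
O=np.array([.4822,.1332]);a=np.radians(-15);ex=np.array([np.cos(a),np.sin(a)]);ey=np.array([-ex[1],ex[0]])
for n,roi in(("w4",(285,100,365,175)),("top0",(225,205,290,295))):
    d=load(n+".npz");P=cloud(d);hsv=cv2.cvtColor(np.ascontiguousarray(d["frame"]),cv2.COLOR_RGB2HSV)
    T=np.zeros((400,640),bool);T[roi[1]:roi[3],roi[0]:roi[2]]=1
    T&=(hsv[...,1]<60)&(hsv[...,2]>80)&(P[...,2]<.07)&(P[...,2]>.006)
    q=P[T];x=(q[:,:2]-O)@ex*1000;y=(q[:,:2]-O)@ey*1000;z=q[:,2]*1000
    b=(z<17);print(n,"x",np.percentile(x[b],[0.5,99.5]))
    for v in range(-60,80,20):
        w=b&(x>v)&(x<v+20)
        if w.sum()>20: print(v,w.sum(),np.percentile(y[w],[1,99]).round(1),"mid",np.percentile(y[w],[1,99]).mean().round(1),"z",np.median(z[w]).round(1))
    for sg in(1,-1):
        p=(z>50)&(sg*y>15)&(x<-30)
        if p.sum()>2:print("post",sg,p.sum(),x[p].mean(),y[p].mean(),z[p].max())
E
```

```text
w4 x [-64.13771607  13.60224934]
-60 863 [-34.3  34.9] mid 0.3 z 12.6
-40 309 [-35.3  35.9] mid 0.3 z 12.5
-20 1008 [-34.5  36. ] mid 0.7 z 12.6
0 722 [-35.   35.6] mid 0.3 z 12.6
post 1 119 -50.841307269910594 28.449945006051255 58.68218110998941
post -1 116 -51.15655361941748 -26.976412271976855 58.42795325409988
top0 x [-65.18142276  76.46839597]
-60 145 [-35.3  35.3] mid -0.0 z 13.2
-40 102 [-35.9  35.4] mid -0.3 z 12.7
-20 234 [-35.5  35.1] mid -0.2 z 12.8
0 232 [-35.6  35.1] mid -0.3 z 12.9
20 90 [-36.   35.1] mid -0.4 z 12.9
40 172 [-35.6  35.8] mid 0.1 z 12.8
60 52 [-36.1  16.4] mid -9.9 z 13.7
post 1 22 -51.079970573555414 27.677932151416176 60.1260503709613
post -1 23 -51.73289692407001 -27.704245415804074 59.56141227119582
```

Call:
jog_arm:
  steps:
    - {"dx":0.03,"dy":0.0,"dz":-0.7,"twist":0}
    - {"dx":0.03,"dy":0.0,"dz":-1.4,"twist":0}
    - {"dx":0.03,"dy":0.0,"dz":-2.1,"twist":0}
    - {"dx":0.03,"dy":0.0,"dz":-2.8,"twist":0}
    - {"dx":0.03,"dy":0.0,"dz":-3.1,"twist":0}

```text
t: 7.65
tool_pos: [0.4819, 0.1308, 0.0601]
tool_rot: [-0.412, -3.103, 0.004]
contact_force: [0.0, -0.2, -0.9]
opening: 0.029
```

Call:
jog_arm:
  steps:
    - {"dx":0,"dy":0,"dz":0,"twist":0}

```text
t: 7.78
tool_pos: [0.4814, 0.1303, 0.0594]
tool_rot: [-0.413, -3.101, 0.005]
contact_force: [-0.3, -0.3, -1.3]
opening: 0.0286
```

```bash
python3 - <<'E'
from station import ctrl
from h import *
o=ctrl.get_obs();r=o["tool_rot"];print(o["tool_pos"],(2*np.degrees(np.arctan2(r[1],r[0])))%360,o["contact_force"])
p=o["tool_pos"][:2]-np.array([.4822,.1332]);c,s=.9659,-.2588;print("clamp",p[0]*c+p[1]*s,-p[0]*s+p[1]*c)
d=ctrl.get_image("wrist");np.savez("w5.npz",**d);cv2.imwrite("pics/w5.png",d["frame"][:,:,::-1])
E
```

```text
[0.48138566 0.13027208 0.05941543] 164.81711745802068 [-0.28050111 -0.26998745 -1.28133405]
clamp -2.882470233402405e-05 -0.003038829530651498
```

View pics/w5.png

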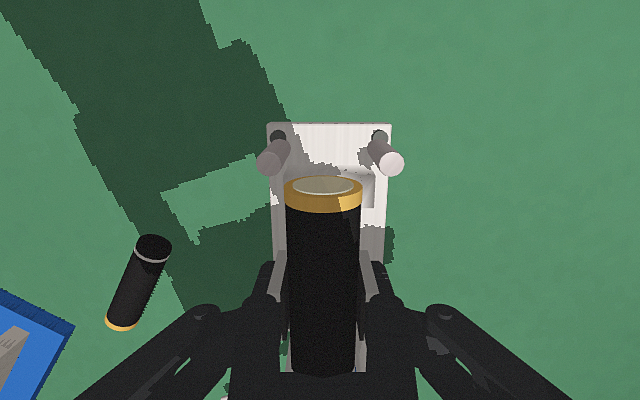

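Call:
jog_arm:
  steps:
    - {"dx":0.036,"dy":0.037,"dz":0,"twist":0}
    - {"dx":0.036,"dy":0.037,"dz":-0.2,"twist":0}
    - {"dx":0.036,"dy":0.037,"dz":-0.4,"twist":0}
    - {"dx":0.036,"dy":0.037,"dz":-0.5,"twist":0}
    - {"dx":0.036,"dy":0.037,"dz":-0.5,"twist":0}

```text
t: 8.45
tool_pos: [0.4834, 0.1325, 0.0293]
tool_rot: [-0.413, -3.101, 0.005]
contact_force: [0.7, 0.1, -1.1]
opening: 0.0287
```

```bash
cat > st.py <<'E'
from station import ctrl
from h import *
o=ctrl.get_obs();r=o["tool_rot"];print(o["tool_pos"].round(4),((2*np.degrees(np.arctan2(r[1],r[0])))%360).round(2),o["contact_force"].round(2),o["opening"],"t",o["t"])
p=o["tool_pos"][:2]-np.array([.4822,.1332]);c,s=.9659,-.2588;print("clamp mm",1000*(p[0]*c+p[1]*s),1000*(-p[0]*s+p[1]*c))
E
python3 st.py
```

```text
[0.4834 0.1325 0.0293] 164.83 [ 0.7   0.1  -1.07] 0.028725180639567336 t 8.45
clamp mm 1.314392016383164 -0.33396688670034985
```

Call:
jog_arm:
  steps:
    - {"dx":0,"dy":0,"dz":-0.05,"twist":0}
    - {"dx":0,"dy":0,"dz":-0.1,"twist":0}
    - {"dx":0,"dy":0,"dz":-0.12,"twist":0}
    - {"dx":0,"dy":0,"dz":-0.12,"twist":0}

```text
t: 8.95
tool_pos: [0.4834, 0.1325, 0.0221]
tool_rot: [-0.413, -3.101, 0.005]
contact_force: [0.4, 0.4, -1.8]
opening: 0.0289
```

Call:
jog_arm:
  steps:
    - {"dx":0,"dy":0,"dz":-0.02,"twist":0}
    - {"dx":0,"dy":0,"dz":-0.03,"twist":0}
    - {"dx":0,"dy":0,"dz":-0.03,"twist":0}

```text
t: 9.32
tool_pos: [0.4837, 0.1327, 0.0206]
tool_rot: [-0.413, -3.101, 0.005]
contact_force: [-0.3, 0.4, 1.3]
opening: 0.0289
```

```bash
python3 st.py
```

```text
[0.4837 0.1327 0.0206] 164.83 [-0.31  0.43  1.32] 0.028927923635819985 t 9.325
clamp mm 1.5571345116739939 -0.10593705936992928
```

Call:
jog_arm:
  steps:
    - {"dx":0,"dy":0,"dz":-0.02,"twist":0}
    - {"dx":0,"dy":0,"dz":-0.02,"twist":0}

```text
t: 9.57
tool_pos: [0.4838, 0.1328, 0.0204]
tool_rot: [-0.413, -3.101, 0.005]
contact_force: [-4.7, 0.1, 6.3]
opening: 0.0286
```

```bash
python3 st.py
```

```text
[0.4838 0.1328 0.0204] 164.83 [-4.65  0.06  6.33] 0.028624181842610112 t 9.575
clamp mm 1.6709337719541377 0.045079802736150455
```

Firm contact at 6 N, so the barrel is seated. Release.

Call:
jog_arm:
  steps:
    - {"dx":0,"dy":0,"dz":0,"twist":0}
    - {"dx":0,"dy":0,"dz":0,"twist":0}
    - {"dx":0,"dy":0,"dz":0,"twist":0}
    - {"dx":0,"dy":0,"dz":0,"twist":0}
    - {"dx":0,"dy":0,"dz":0,"twist":0}
  gripper: 0

```text
t: 10.2
tool_pos: [0.4838, 0.1328, 0.0203]
tool_rot: [-0.413, -3.101, 0.005]
contact_force: [-0.1, 0.4, -1.6]
opening: 0.0855
```

Call:
jog_arm:
  steps:
    - {"dx":0,"dy":0,"dz":0.3,"twist":0}
    - {"dx":0,"dy":0,"dz":1.0,"twist":0}
    - {"dx":0,"dy":0,"dz":2.0,"twist":0}
    - {"dx":0,"dy":0,"dz":3.0,"twist":0}
    - {"dx":0,"dy":0,"dz":4.0,"twist":0}

```text
t: 10.82
tool_pos: [0.4835, 0.1328, 0.2639]
tool_rot: [-0.413, -3.103, 0.004]
contact_force: [0.8, 0.8, 0.2]
opening: 0.0857
```

```bash
python3 st.py; python3 - <<'E'
from station import ctrl
from h import *
for n in("wrist","scene"):
    d=ctrl.get_image(n);np.savez(n+"6.npz",**d);f=d["frame"][...,::-1]
    cv2.imwrite(f"pics/{n}6.png",f if n=="wrist" else cv2.resize(f[80:240,230:430],None,fx=3,fy=3))
E
```

```text
[0.4835 0.1328 0.2639] 164.84 [0.8  0.83 0.25] 0.08570132615671995 t 10.825
clamp mm 1.394894544044973 -0.08081370767313337
```

View pics/wrist6.png

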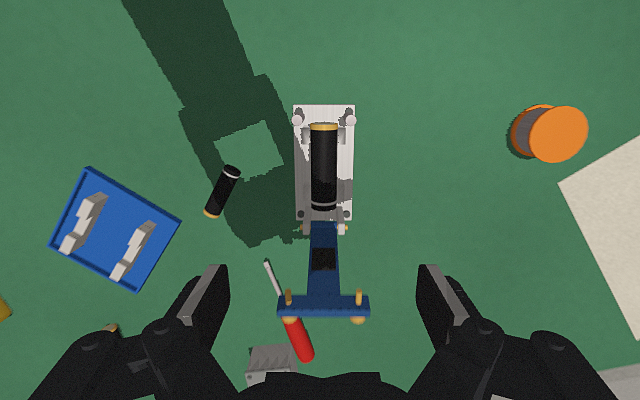

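View pics/scene6.png

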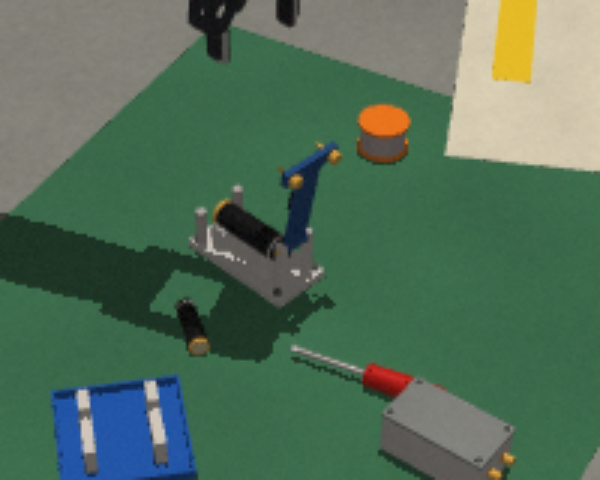

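The barrel lies in the V with its brass at the post end (323,127), and the lid cross bar is at (323,305). I measure the barrel seat and lid angle.

```bash
python3 - <<'E'
from h import *
O=np.array([.4822,.1332]);a=np.radians(-15);ex=np.array([np.cos(a),np.sin(a)]);ey=np.array([-ex[1],ex[0]])
d=load("wrist6.npz");P=cloud(d);hsv=cv2.cvtColor(np.ascontiguousarray(d["frame"]),cv2.COLOR_RGB2HSV)
C=np.dstack([(P[...,:2]-O)@ex,(P[...,:2]-O)@ey,P[...,2]])*1000
T=np.zeros((400,640),bool);T[115:215,305:342]=1
m=T&(C[...,2]>46)&(C[...,2]<70)&(abs(C[...,1])<18);q=C[m];print("barrel x",np.percentile(q[:,0],[.5,99.5]),"y",np.percentile(q[:,1],[1,99]),"top",np.percentile(q[:,2],97))
print(cv2.minAreaRect(q[:,:2].astype(np.float32)))
B=(hsv[...,0]>100)&(hsv[...,0]<125)&(hsv[...,1]>100);B[:215]=0;B[:, :270]=0;B[:,375:]=0
q=C[B&(C[...,2]>60)&(C[...,2]<230)]
for z in range(60,210,15):
    s=q[(q[:,2]>=z)&(q[:,2]<z+15)]
    if len(s)>5:print(z,len(s),s.mean(0).round(1),np.percentile(s[:,0],[2,98]).round(1),np.percentile(s[:,1],[2,98]).round(1))
s=q[(abs(q[:,1])<10)&(q[:,2]>80)&(q[:,2]<175)];k=np.polyfit(s[:,2],s[:,0],1);print("lean",np.arctan(k[0]))
E
```

```text
barrel x [-46.63156759  49.39491337] y [-13.5210577   14.44067927] top 57.4163795567486
((5.774211883544922, 0.6019992828369141), (105.58000946044922, 31.308563232421875), 1.2504392862319946)
60 170 [60.8 -0.1 71. ] [58.3 63.4] [-13.4  14.2]
75 202 [64.1  0.5 82.7] [62.6 65.8] [-12.9  13.7]
90 226 [66.7 -0.  97.8] [65.  68.3] [-13.1  13.3]
105 121 [ 68.    0.3 111.1] [64.7 70.9] [-13.1  13.6]
120 50 [ 71.6  -0.8 127.4] [67.7 73.2] [-13.6  13.4]
135 167 [ 74.7   0.2 145.3] [72.5 75.9] [-13.1  13.6]
150 375 [ 7.690e+01 -1.000e-01  1.576e+02] [75.2 78.5] [-13.1  13. ]
165 601 [ 79.6   0.3 174. ] [77.8 81.3] [-34.2  34.1]
180 1403 [ 83.5  -0.2 186.9] [80.2 89.4] [-35.   35.1]
lean 0.17040784832227707
```

Barrel centred (x about +1 mm, y about 0.5 mm), lid at about 1.74 rad. Now I shut the fingers and go behind the lid.

Call:
jog_arm:
  steps:
    - {"dx":0.6,"dy":-0.16,"dz":0.1,"twist":0}
    - {"dx":1.2,"dy":-0.32,"dz":0.1,"twist":0}
    - {"dx":1.8,"dy":-0.48,"dz":0.1,"twist":0}
    - {"dx":2.07,"dy":-0.555,"dz":0.1,"twist":0}
    - {"dx":2.07,"dy":-0.555,"dz":0.1,"twist":0}
  gripper: 255
  newtons: 40

```text
t: 11.55
tool_pos: [0.6118, 0.0998, 0.2772]
tool_rot: [0.415, 3.112, 0.002]
contact_force: [-0.4, 0.2, 0.4]
opening: -0.0001
```

```bash
python3 st.py
```

```text
[0.6118 0.0998 0.2772] 164.81 [-0.44  0.22  0.36] -9.807170449880492e-05 t 11.55
clamp mm 133.82019983662263 1.3095077576504508
```

Call:
jog_arm:
  steps:
    - {"dx":0,"dy":-0.02,"dz":-0.5,"twist":0}
    - {"dx":0,"dy":-0.02,"dz":-1.0,"twist":0}
    - {"dx":0,"dy":-0.02,"dz":-1.5,"twist":0}
    - {"dx":0,"dy":-0.02,"dz":-1.9,"twist":0}
    - {"dx":0,"dy":-0.02,"dz":-1.9,"twist":0}

```text
t: 12.18
tool_pos: [0.6092, 0.0991, 0.1609]
tool_rot: [-0.414, -3.111, -0.001]
contact_force: [0.3, -0.1, 0.8]
opening: 0.0001
```

```bash
python3 st.py; python3 - <<'E'
from station import ctrl
from h import *
d=ctrl.get_image("scene");cv2.imwrite("pics/s7.png",cv2.resize(d["frame"][60:220,230:430,::-1],None,fx=3,fy=3))
E
```

```text
[0.6092 0.0991 0.1609] 164.85 [ 0.27 -0.14  0.76] 0.00012489270336096798 t 12.175
clamp mm 131.46492634270956 -0.09503179584352539
```

View pics/s7.png

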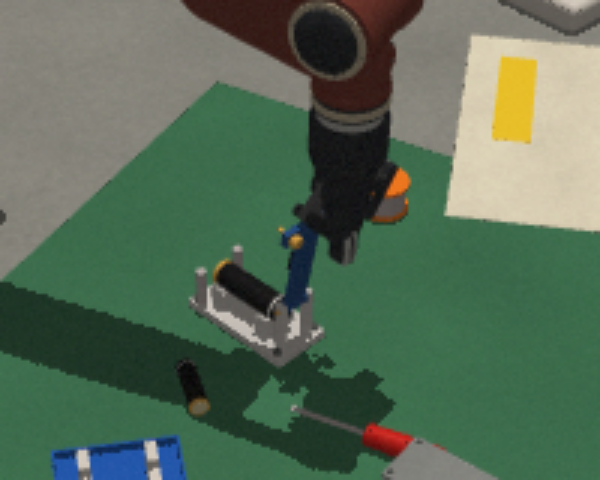

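The shut fingers are behind the lid. I push it forward along the arc.

Call:
jog_arm:
  steps:
    - {"dx":-0.2,"dy":0.054,"dz":0,"twist":0}
    - {"dx":-0.4,"dy":0.108,"dz":0,"twist":0}
    - {"dx":-0.55,"dy":0.147,"dz":0,"twist":0}
    - {"dx":-0.7,"dy":0.188,"dz":0,"twist":0}
    - {"dx":-0.85,"dy":0.228,"dz":0,"twist":0}

```text
t: 12.85
tool_pos: [0.5593, 0.1129, 0.1634]
tool_rot: [0.414, 3.112, 0.002]
contact_force: [0.8, -0.4, -0.3]
opening: 0.0001
```

```bash
python3 st.py
```

```text
[0.5593 0.1129 0.1634] 164.84 [ 0.8  -0.43 -0.26] 6.479924319650238e-05 t 12.85
clamp mm 79.68321184975105 0.32462487456832306
```

Call:
jog_arm:
  steps:
    - {"dx":-0.14,"dy":0.037,"dz":-0.04,"twist":0}
    - {"dx":-0.28,"dy":0.073,"dz":-0.07,"twist":0}
    - {"dx":-0.43,"dy":0.115,"dz":-0.1,"twist":0}
    - {"dx":-0.575,"dy":0.154,"dz":-0.15,"twist":0}

```text
t: 13.35
tool_pos: [0.524, 0.1223, 0.1541]
tool_rot: [0.414, 3.113, 0.002]
contact_force: [0.9, -0.3, 1.4]
opening: -0.0001
```

```bash
python3 st.py; python3 - <<'E'
from station import ctrl
from h import *
d=ctrl.get_image("scene");np.savez("s8.npz",**d);cv2.imwrite("pics/s8.png",cv2.resize(d["frame"][60:220,230:430,::-1],None,fx=3,fy=3))
E
```

```text
[0.524  0.1223 0.1541] 164.84 [ 0.88 -0.26  1.4 ] -6.691029149865788e-05 t 13.35
clamp mm 43.23757549554417 0.26891002345025977
```

View pics/s8.png

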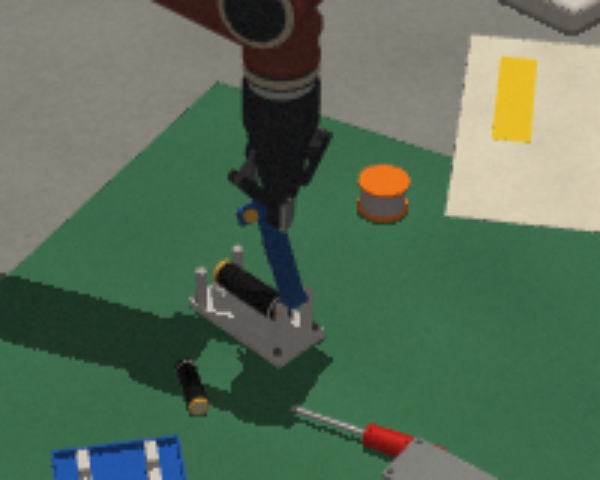

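Call:
jog_arm:
  steps:
    - {"dx":-0.13,"dy":0.035,"dz":-0.05,"twist":0}
    - {"dx":-0.26,"dy":0.069,"dz":-0.12,"twist":0}
    - {"dx":-0.385,"dy":0.1,"dz":-0.2,"twist":0}
    - {"dx":-0.507,"dy":0.133,"dz":-0.3,"twist":0}
    - {"dx":-0.61,"dy":0.16,"dz":-0.41,"twist":0}

```text
t: 14.02
tool_pos: [0.4856, 0.1324, 0.1284]
tool_rot: [-0.414, -3.113, -0.002]
contact_force: [-0.1, 0.5, 0.0]
opening: -0.0001
```

```bash
python3 st.py
```

```text
[0.4856 0.1324 0.1284] 164.87 [-0.09  0.54  0.05] -0.00010087389584761561 t 14.025
clamp mm 3.5107942667726815 0.06266265942736146
```

Call:
jog_arm:
  steps:
    - {"dx":-0.072,"dy":0.019,"dz":-0.11,"twist":0}
    - {"dx":-0.16,"dy":0.043,"dz":-0.24,"twist":0}
    - {"dx":-0.23,"dy":0.062,"dz":-0.38,"twist":0}
    - {"dx":-0.29,"dy":0.078,"dz":-0.52,"twist":0}
    - {"dx":-0.335,"dy":0.09,"dz":-0.66,"twist":0}

```text
t: 14.65
tool_pos: [0.4653, 0.1378, 0.0881]
tool_rot: [-0.413, -3.113, -0.002]
contact_force: [0.8, -0.7, 0.1]
opening: -0.0
```

```bash
python3 st.py; python3 - <<'E'
from station import ctrl
from h import *
d=ctrl.get_image("scene");np.savez("s9.npz",**d);cv2.imwrite("pics/s9.png",cv2.resize(d["frame"][60:220,230:430,::-1],None,fx=3,fy=3))
E
```

```text
[0.4653 0.1378 0.0881] 164.87 [ 0.81 -0.69  0.12] -2.0033900923039482e-05 t 14.65
clamp mm -17.509404866516277 0.05597335629661717
```

View pics/s9.png

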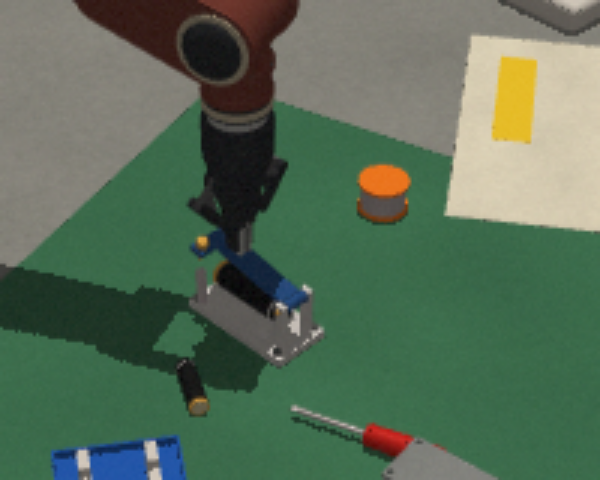

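Call:
jog_arm:
  steps:
    - {"dx":-0.015,"dy":0.004,"dz":-0.08,"twist":0}
    - {"dx":-0.03,"dy":0.008,"dz":-0.15,"twist":0}
    - {"dx":-0.04,"dy":0.01,"dz":-0.21,"twist":0}
    - {"dx":-0.04,"dy":0.01,"dz":-0.26,"twist":0}
    - {"dx":-0.04,"dy":0.01,"dz":-0.26,"twist":0}

```text
t: 15.32
tool_pos: [0.4616, 0.1383, 0.0709]
tool_rot: [-0.413, -3.11, -0.001]
contact_force: [0.4, 0.7, 0.5]
opening: 0.0001
```

```bash
python3 st.py
```

```text
[0.4616 0.1383 0.0709] 164.87 [0.44 0.73 0.45] 7.69397259041867e-05 t 15.325
clamp mm -21.262170785265848 -0.40452654940785393
```

Now small downward increments while I watch the force.

Call:
jog_arm:
  steps:
    - {"dx":0,"dy":0,"dz":-0.02,"twist":0}
    - {"dx":0,"dy":0,"dz":-0.03,"twist":0}
    - {"dx":0,"dy":0,"dz":-0.03,"twist":0}

```text
t: 15.7
tool_pos: [0.4617, 0.1383, 0.0692]
tool_rot: [-0.413, -3.11, -0.001]
contact_force: [-0.9, 0.1, 0.6]
opening: 0.0001
```

```bash
python3 st.py
```

```text
[0.4617 0.1383 0.0692] 164.87 [-0.94  0.08  0.65] 6.768962704275559e-05 t 15.7
clamp mm -21.164390224908598 -0.38717887259302664
```

Call:
jog_arm:
  steps:
    - {"dx":0,"dy":0,"dz":-0.02,"twist":0}
    - {"dx":0,"dy":0,"dz":-0.02,"twist":0}
    - {"dx":0,"dy":0,"dz":-0.02,"twist":0}

```text
t: 16.08
tool_pos: [0.4617, 0.1383, 0.069]
tool_rot: [-0.413, -3.11, -0.0]
contact_force: [-4.4, -1.1, 6.9]
opening: -0.0003
```

Call:
jog_arm:
  steps:
    - {"dx":0,"dy":0,"dz":-0.03,"twist":0}
    - {"dx":0,"dy":0,"dz":-0.04,"twist":0}
    - {"dx":0,"dy":0,"dz":-0.04,"twist":0}
    - {"dx":0,"dy":0,"dz":-0.04,"twist":0}

```text
t: 16.58
tool_pos: [0.4617, 0.1383, 0.0688]
tool_rot: [-0.412, -3.109, 0.001]
contact_force: [-7.9, -1.1, 14.7]
opening: -0.0002
```

```bash
python3 st.py
```

```text
[0.4617 0.1383 0.0688] 164.89 [-7.91 -1.06 14.69] -0.0001534912466664169 t 16.575
clamp mm -21.087015736048606 -0.3232668857326574
```

```bash
python3 - <<'E'
from station import ctrl
from h import *
d=ctrl.get_image("scene");np.savez("s10.npz",**d);cv2.imwrite("pics/s10.png",cv2.resize(d["frame"][80:220,250:390,::-1],None,fx=4,fy=4,interpolation=cv2.INTER_CUBIC))
for i in range(4):
    d=ctrl.get_image("wrist");print(ctrl.get_obs()["contact_force"].round(1),ctrl.get_obs()["tool_pos"].round(4))
np.savez("w10.npz",**d);cv2.imwrite("pics/w10.png",d["frame"][...,::-1])
O=np.array([.4822,.1332]);a=np.radians(-15);ex=np.array([np.cos(a),np.sin(a)]);ey=np.array([-ex[1],ex[0]])
for n in("s10","w10"):
    d=load(n+".npz");P=cloud(d);hsv=cv2.cvtColor(np.ascontiguousarray(d["frame"]),cv2.COLOR_RGB2HSV)
    C=np.dstack([(P[...,:2]-O)@ex,(P[...,:2]-O)@ey,P[...,2]])*1000
    B=(hsv[...,0]>100)&(hsv[...,0]<125)&(hsv[...,1]>100)&(C[...,2]>50)&(C[...,2]<90)&(abs(C[...,0])<80)&(abs(C[...,1])<40)
    q=C[B];print(n,len(q))
    for x in range(-70,70,20):
        s=q[(q[:,0]>=x)&(q[:,0]<x+20)]
        if len(s)>5:print(x,len(s),np.percentile(s[:,2],[20,50,80]).round(1))
E
```

```text
[-7.6 -1.1 14.5] [0.4617 0.1384 0.0688]
[-7.7 -0.8 14.5] [0.4618 0.1383 0.0688]
[-7.2 -2.3 14.1] [0.4617 0.1384 0.0688]
[-7.5 -1.9 15.3] [0.4618 0.1384 0.0688]
s10 234
-70 10 [62.7 66.4 67.5]
-50 37 [64.8 66.  67.7]
-30 17 [62.9 64.7 68.3]
-10 40 [63.9 67.2 69.1]
10 39 [64.7 67.1 69.1]
30 39 [65.8 66.9 68.7]
50 35 [66.7 69.4 71.3]
w10 6529
-70 3066 [68.1 69.1 69.7]
-50 2754 [68.9 69.4 69.8]
-30 279 [68.9 69.4 69.9]
10 86 [69.4 69.8 70.2]
30 344 [69.4 69.7 70.2]
```

View pics/s10.png

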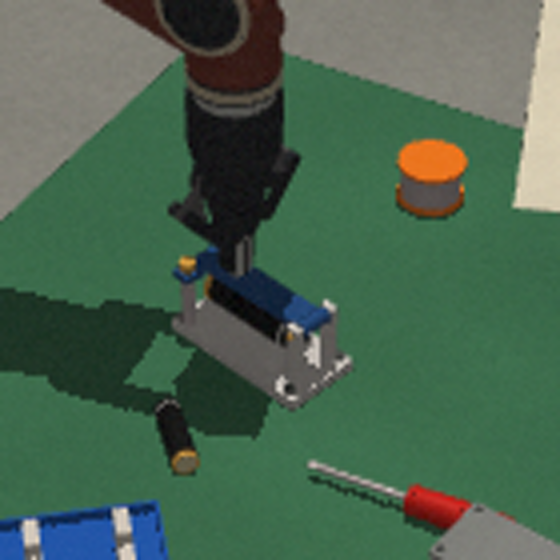

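View pics/w10.png

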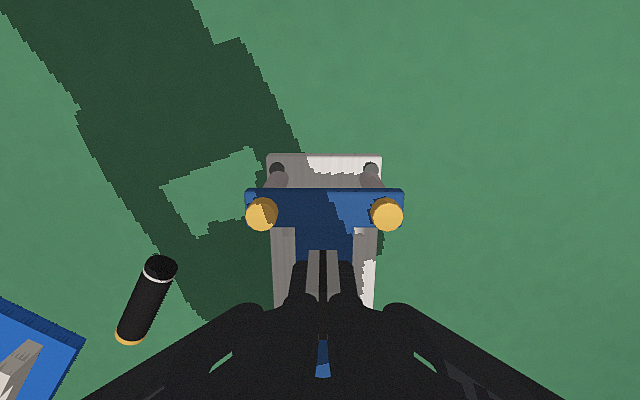

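The lid is level over the barrel (69.1 to 69.8 mm along its length) with its cross bar over the posts at (323,210). The push is steady at about 14.5 N. I hand the job in.

```bash
python3 -c "
from station import ctrl
print(ctrl.finish_job()); o=ctrl.get_obs(); print(o['contact_force'],o['tool_pos'],o['t'])"
```

```text
the job is handed in; nothing more can be done
None
the job is handed in; nothing more can be done
```

The barrel from the tray is in the clamp's V with its brass lens end away from the hinge. The lid is down, and the shut fingers hold it pressed. The job is handed in; the hand-in gave no verdict.

- **Barrel:** I set it down on contact, at about 6 N, and then released it. With the lid still open, the camera put it within about 1.5 mm of centre lengthways and 0.6 mm sideways. I could not re-measure it under the closed lid.
- **Barrel height:** its top read 57.4 mm against the nominal 56 mm. The wrist camera was also reading up to about 3 mm high elsewhere, so I took it as seated.
- **Lid:** I pushed it round from behind at well under 4 rad/s. The wrist camera shows it level to about 0.01 rad, with its outer face at 69.1 to 69.8 mm. The scene camera was noisier and read about 2 to 4 mm lower along most of the lid.
- **Push:** a steady 14 to 15 N downward, which I estimate puts 16 to 23 N on the barrel. There was also a steady sideways force of about 7.5 N on the tool. I had no direct reading of the forces on the V faces.
- **Other items:** I did not touch the bystanders.

The run stood at about 17 s when I handed it in.

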